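Hand a bin over at the port and hold the shutter lever

ROBOT

A 6-joint arm with a two-finger parallel gripper is mounted at the origin on the work surface. World frame = base frame: x ahead of the robot, y to its left, z up, the work surface at z = 0. Lengths are in mm, angles in rad, forces in N, time in s.
With the tool pointing down it reaches from about 350 to 875 mm from the base axis. Payload 4.2 kg.
Tool frame: the origin (TCP) lies midway between the tips of the shut fingers; the grasp point (between the pads) lies 19 mm behind it; y points along the fingers, x is the direction in which the jaws open and shut, and the axes are right-handed (so a half turn about y gives the same grasp; the last joint's range is limited). The gripper opens to 85 mm and grips with 20 to 120 N. Pads are 22 mm wide; open, the fingers measure 114 mm over their backs; the gripper's body (76 mm by 85 mm) begins 54 mm behind the grasp point. The pads swing forward as they close: fully open they stand 13 mm farther back than shut.
Start: joints at [-0.979, 0.385, 0.008, 0, -1.194, -0.259], TCP at [204.197, -590.68, 231.312] pointing down, gripper open.
Joint ranges: [-3.14, 3.14], [-1.21, 2.06], [-1.07, 1.41], [-3.16, 2.05], [-2.99, -0.16], [-3.1, 3.1]. Speed limits (rad/s): [2.79, 2.79, 3.14, 3.14, 3.14, 3.14].

INTERFACE

Orientations are given as a unit quaternion [x, y, z, w].
In Python, from bench import read_state, get_image, job_done gives the robot as it stands.
- The arm moves only by the tool play_rows, never from a script. Its argument "series" is a list of rows, each a list of 7 numbers: the shift along the tool's x, y, z in m, then the turn, a rotation vector about the tool's x, y, z in rad, then the finger opening in m, from 0 to 0.0854. In form: [[x, y, z, wx, wy, wz, claw], ...]. A call has 1 to 10 rows; each row shifts and turns the pose as measured when the row begins, along the tool's axes as they then stand; what a row does not reach is not made up. A row lasts 1/10 s, in which the tool goes at most 50 mm and 8.59 degrees, less where a joint would pass 70% of its speed; a pose out of reach is approached as far as the arm can. A call with a gripper value outside its range is refused whole. The fingers move at their own pace and stop on an object; the grip force is fixed at half the most. Time passes only in rows, so rows that do not move let the fingers close. It gives the time, the measured TCP pose, the force and the opening at its end, in the units of the state.
- read_state(): the state, without advancing time (a new reading comes with each control period).
- get_image(name): name is "scene" or "top" or "wrist"; returns a dict with "color" (384x512x3 uint8, red, green, blue), "intrinsics" (3x3 intrinsics, pixels), "origin" and "orientation" of the camera in the world. Camera axes: x right, y down, z forward; pixel columns grow to the right and rows downward; lengths in mm; the calibration is good to about 2 mm. A picture is of the moment at which its call begins. There is no depth.
- job_done(): hands the job in, once; it reports no verdict.
The state is a dict: "clock": time; "joints": joint angles; "joint_vel": joint speeds; "joint_efforts": joint torques, N m; "position": TCP position; "ee_rot": TCP orientation; "contact_force": force on the tool from outside, world axes, zero at the start; "wrist_torque": the same for the moment, N m; "gripper_width": finger opening in mm.
Only numpy, scipy, OpenCV 4.12 (cv2) and the standard library are available. Lean on these libraries where they do the work, as an engineer would, in place of code of your own. Each camera call takes 0.05 s, during which the arm holds its last target. There are 200 camera calls.

TASK

Slide the small-parts bin along the bench, without lifting it, from the scan place until it stands inside the closed tape outline in front of the port shutter. Then flip the lever unit's safety catch up out of the lever's way, and only then pull the lever all the way towards the robot side and keep holding it there, so that the shutter stays lowered: finish with the gripper still holding the lever. Leave everything else on the bench where it is and the two rings in the bin.

Things in the scene. Friction and masses are not known exactly. Their poses are not given: they have to be found in the camera images.
- bin: loose grey plastic small-parts bin, outside 150 (its x) x 110 (its y) x 60 mm high, walls 4 mm, 0.3 to 0.55 kg, open on top. Origin: centre of its underside; x along its long side, z up. It stands on the bench to the left or the right of the port place, turned up to 0.6 rad from it. Turned half round it is the same and also right
- bin_bar (a point): middle of the bin's rigid carrying bar, 53 mm above the bench: a bar 14 mm wide and 18 mm high that spans the open bin lengthwise (its x) over the middle, from end wall to end wall, its top 62 mm above the bench; below it the bin is open, with the rings on its 4 mm floor, and 44 mm are free on each side of it
- ring0: loose steel ring lying in the bin, 48 mm across, 12 mm thick. Origin: centre of its underside
- ring1: a second, equal steel ring lying in the bin
- scan_place: four grey tape corners flat on the bench where the bin starts, 180 x 140 mm inside. Fixed. Origin: its centre on the bench
- port_place: the place the bin must go to: a closed grey tape rectangle flat on the bench, inside 180 (its x) x 140 (its y) mm, in the middle of the bench. Fixed. Origin: centre of the rectangle on the bench; x points away from the robot to the shutter
- shutter_foot (a point): foot of the port's shutter, on the bench 140 mm beyond the centre of the port place along its x: a clear pane with an aluminium top rail, 196 mm wide (y) and 110 mm high, between two 30 mm aluminium posts 110 mm high at 115 mm to either side. It sinks into the bench as the lever is pulled
- lever_unit: grey steel housing, 170 (x) x 220 (y) x 50 mm high, fixed to the bench on the other side of the port place from the bin, carrying the lever and its safety catch. Origin: centre of its underside; its x points roughly away from the robot, y to the left, z up. All positions below are in this frame
- lever_grip (a point): middle of the lever's black cross grip: a round bar 20 mm thick and 88 mm long lying along the unit's y, on top of a 16 mm steel stem 130 mm long. At rest the stem leans 0.3 rad away from the robot (to +x) and the grip is at x 38, y 0, z 179 mm; pulled fully it leans 0.45 rad to -x and the grip is at x -57, y 0, z 172 mm
- lever_hinge (a point): the lever's pivot, at x 0, y 0, z 55 mm; its axis is the unit's y
- lever (a joint): lever angle in rad: 0 at rest (leaning away), 0.75 at its stop, pulled towards the robot (-x). A spring brings it back: about 2 N at the grip at the start and 6 N at the stop. With the catch on it has only slight play before the stem meets the catch's bar: never pull it against the bar
- catch_tab (a point): point on the middle plane of the catch's thumb tab, 45 mm from the hinge and 10 mm from the tab's free end. The tab is a steel plate 26 mm wide (along the unit's x), 8 mm thick and 55 mm long, rising from the hinge; with the catch on it leans 0.4 rad from upright towards the lever (-y). Pushing it to +y, away from the lever, flips the catch
- catch_hinge (a point): the catch's hinge, at x -5, y 80, z 90 mm; its axis is the unit's x
- catch (a joint): catch angle in rad: 0 is on: its bar (12 x 12 mm, 100 mm long) lies level from the hinge to -y across the robot side of the stem. It grows as the bar swings up and the tab goes over to +y: at 1.57 the bar stands upright beside the lever; stop at 1.65. Stiff (about 2 N at the tab): it stays where left. Starts at 0 to 0.1
- tape_roll: bystander: brown ring of tape, 90 mm across, 48 mm high, lying on the robot side of the bench
- knife: bystander: grey utility knife, 150 x 24 x 20 mm, lying on the robot side of the bench
- scanner: bystander: black hand scanner, about 195 x 65 x 40 mm, at the left
- marker_cup: bystander: black empty cup, 72 mm across, 90 mm high, at the far side left
- label_roll: bystander: white label roll, 80 mm across, 50 mm high, on the robot side, right
- stapler: bystander: black stapler, 140 x 36 x 45 mm, at the far side right

How it is judged (in metres and radians):
On the way, in this order (a step that is already met when the one before it is completed fails the run):
1. the bin stands at rest inside the tape outline at the port, catch still on (x of bin in the frame of port_place between -0.017 and 0.017 m and y of bin in the frame of port_place between -0.017 and 0.017 m and angle between the x axis of bin and the x axis of port_place, either way round below 0.2 rad and linear speed of bin below 0.02 m/s and value of joint catch below 0.5 rad), for 0.2 s.
2. the catch is flipped up, the lever still at rest (value of joint catch above 1.2 rad and value of joint lever below 0.2 rad), for 0.2 s.
3. the lever is pulled to its stop and held (value of joint lever above 0.62 rad and contact force between the fingers and lever_unit above 1.5 N), for 0.5 s.
At the end, for the whole second after the job is handed in: For the last second the fingers hold the lever still (over 1.5 N) beyond 0.62 of its 0.75 rad, the catch is up (over 1.2 rad), and the bin rests flat inside the tape outline (centre within 17 mm each way, turned under 0.2 rad) with both rings in it (all of step 3 and velocity of joint lever between -0.1 and 0.1 rad/s and value of joint catch above 1.2 rad and x of bin in the frame of port_place between -0.017 and 0.017 m and y of bin in the frame of port_place between -0.017 and 0.017 m and angle between the x axis of bin and the x axis of port_place, either way round below 0.2 rad and linear speed of bin below 0.02 m/s and height (world z) of bin below 0.004 m and angle between bin's own z axis and vertical below 0.05 rad and distance between each of ring0, ring1 and bin below 0.09 m); the arm keeps its last pose, push and grip.
It fails at once if the bin is lifted off the bench or tipped (height (world z) of bin above 0.01 m or angle between bin's own z axis and vertical above 0.12 rad).
It fails at once if the lever is pulled against the catch (value of joint lever above 0.12 rad and value of joint catch below 0.8 rad).
It fails at once if a ring leaves the bin (distance between any of ring0, ring1 and bin above 0.12 m).
It fails at once if a bystander is moved by more than 25 mm (distance of any of tape_roll, knife, scanner, marker_cup, label_roll, stapler from where it was at the start of the episode above 0.025 m).
It also fails if it takes over 72 s, if anything falls off the work surface, if the arm or the gripper's body presses on something with over 40 N, if the wrist force passes 120 N, or if a joint passes its speed limit or range.

## Working session

There is one attempt and no reset: what is moved stays moved. The work goes in short steps, Python scripts to look and compute and a tool call to move; the robot and the scene stay as the last step left them, time stands still between calls to the robot, and variables do not carry over. Pictures are saved under pics/ and viewed, about 8 in all and at most 12, crops included, and the job is handed in when it is done.

Besides the shell and the picture viewer there is one more tool, called after "Call:" as name(argument=value, ...) on one line, values as JSON. play_rows: Moves the arm, as the interface text tells. Its arguments: {"type":"object","properties":{"series":{"type":"array","items":{"type":"array","items":{"type":"number"}}}},"required":["series"]}

```bash
mkdir -p pics; cat > h.py <<'E'
import numpy as np,cv2
from bench import read_state,get_image
from scipy.spatial.transform import Rotation as R
np.set_printoptions(precision=4,suppress=True)
def cam(im): return np.array(im['intrinsics']),np.array(im['origin'],float),R.from_quat(im['orientation']).as_matrix()
def ray(im,u,v,z):
    K,o,M=cam(im); d=M@np.linalg.solve(K,[u,v,1.]); return o+d*(z-o[2])/d[2]
def proj(im,P):
    K,o,M=cam(im); c=(np.atleast_2d(P)-o)@M; p=c@K.T; return p[:,:2]/p[:,2:]
def save(im,n,crop=None,s=1.5):
    a=im['color'][:,:,::-1]
    if crop: x0,y0,x1,y1=crop; a=a[y0:y1,x0:x1]
    cv2.imwrite('pics/'+n,cv2.resize(a,None,fx=s,fy=s,interpolation=cv2.INTER_CUBIC))
E
python3 - <<'E'
from h import *
import pickle
for n in('top','scene'):
    im=get_image(n); pickle.dump(im,open(n+'.pkl','wb')); save(im,n+'0.png'); print(n,im['origin'],im['orientation'],im['intrinsics'])
print(read_state())
E
```

```text
top [ 424.2271  126.6636 1399.8602] [ 0.7075 -0.7047  0.0453 -0.0286] [[419.9292   0.     255.497 ]
 [  0.     419.9292 191.6999]
 [  0.       0.       1.    ]]
scene [1674.7996  293.1675 1035.2005] [ 0.585   0.6861 -0.3255 -0.2847] [[473.1623   0.     263.8083]
 [  0.     473.1623 190.7708]
 [  0.       0.       1.    ]]
{'clock': 0.1, 'joints': array([-0.9794,  0.3855,  0.0067, -0.0004, -1.194 , -0.2586]), 'joint_vel': array([ 0.0009, -0.0032,  0.0032, -0.0002, -0.    ,  0.0018]), 'joint_efforts': array([  0.001 , -39.332 ,  18.8929,   4.1979,  -0.0026,   0.    ]), 'position': array([ 204.0329, -590.2032,  230.3197]), 'ee_rot': array([ 0.4097,  0.5762, -0.5755, -0.4109]), 'contact_force': array([0.4288, 0.859 , 0.662 ]), 'wrist_torque': array([-0.0102, -0.0009, -0.0211]), 'gripper_width': 85.82988935600213}
```

View pics/top0.png

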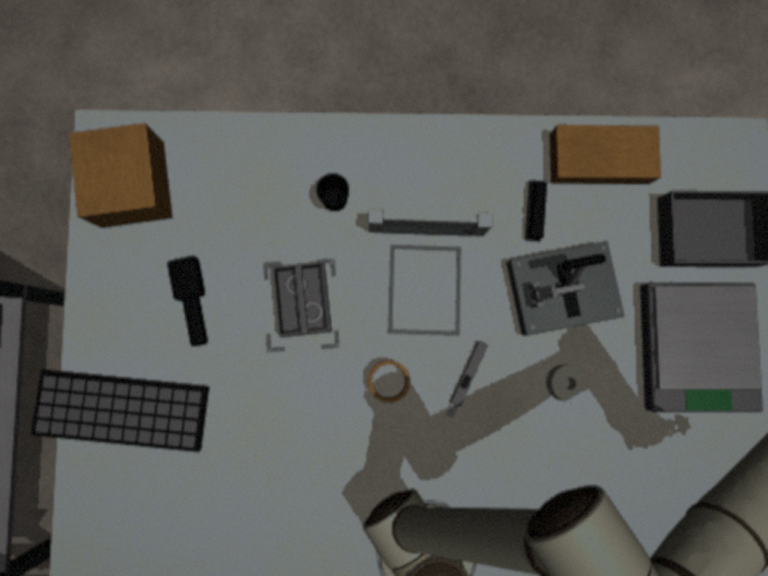

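View pics/scene0.png

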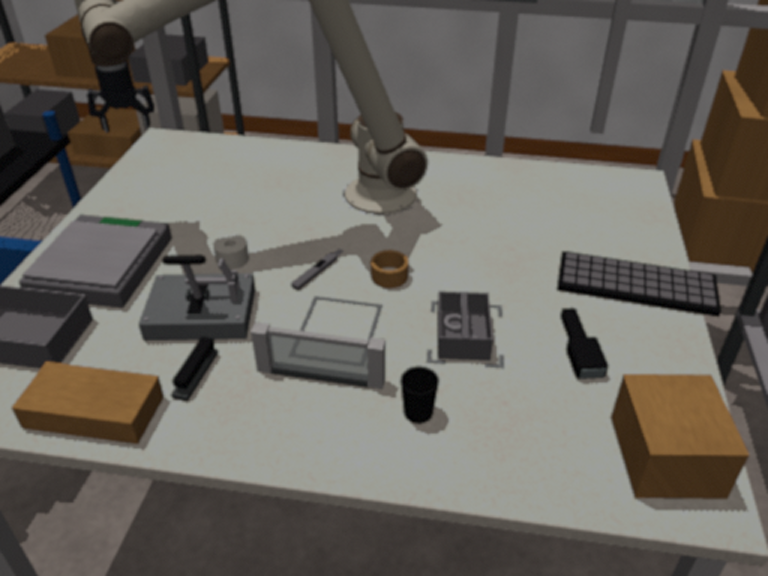

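The top picture shows the bin at (301,298), the port outline at (424,290), and the lever unit at (566,287) on the right, all in 1.5x pixels. The scene picture agrees. Next I'll enlarge the top view.

```bash
python3 - <<'E'
from h import *
import pickle
im=pickle.load(open('top.pkl','rb'))
a=im['color'][155:240,170:420,::-1]
a=cv2.convertScaleAbs(a,alpha=1.5)
A=cv2.resize(a[:,0:150],None,fx=5,fy=5,interpolation=cv2.INTER_CUBIC)
cv2.imwrite('pics/a.png',A)
im=pickle.load(open('scene.pkl','rb'));
c=im['color'][160:235,80:180,::-1]
t=pickle.load(open('top.pkl','rb'))['color'][155:230,330:425,::-1]
B=np.hstack([cv2.resize(cv2.convertScaleAbs(x,alpha=1.8),(400,int(400*x.shape[0]/x.shape[1]))) [:300] for x in (t,c)])
cv2.imwrite('pics/b.png',B); print(A.shape,B.shape)
E
```

```text
(425, 750, 3) (300, 800, 3)
```

View pics/a.png

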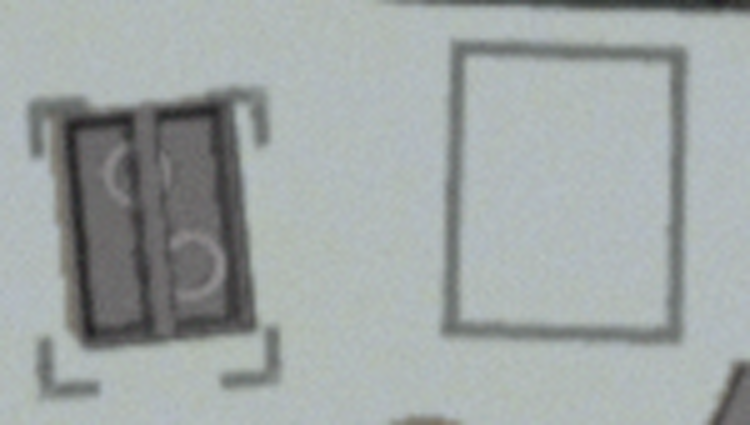

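View pics/b.png

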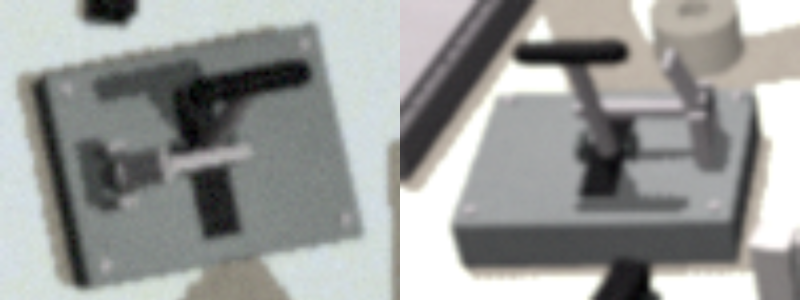

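```bash
cat > m.py <<'E'
from h import *
import pickle
im=pickle.load(open('top.pkl','rb')); sc=pickle.load(open('scene.pkl','rb'))
A=lambda p,z:np.array([ray(im,170+(u+.5)/5-.5,155+(v+.5)/5-.5,z) for u,v in p])
s=95/400
B=lambda p,z:np.array([ray(im,330+(u+.5)*s-.5,155+(v+.5)*s-.5,z) for u,v in p])
P=A([(458,50),(680,55),(675,335),(450,330)],0); print('port',P.mean(0)); 
x=(P[0]+P[1]-P[2]-P[3])/2; print(np.linalg.norm(x),np.arctan2(x[1],x[0]),np.linalg.norm(P[0]-P[1]))
b=A([(147,105),(163,335)],62); d=b[0]-b[1];print('bin',b.mean(0),np.linalg.norm(d),np.arctan2(d[1],d[0]))
c=A([(65,113),(232,100),(253,325),(85,342)],60);print('bin2',c.mean(0),np.linalg.norm(c[0]-c[1]),np.linalg.norm(c[0]-c[3]))
U=B([(45,75),(318,25),(362,237),(85,285)],50);d=(U[0]+U[1]-U[2]-U[3])/2;th=np.arctan2(d[1],d[0]);uc=U.mean(0)
print('unit',uc,th,np.linalg.norm(d),np.linalg.norm(U[0]-U[1]))
g=B([(195,93),(308,72)],189);e=g[0]-g[1];print('grip',g.mean(0),np.linalg.norm(e),np.arctan2(-e[0],e[1]))
Rz=R.from_euler('z',th).as_matrix();uc[2]=0
W=lambda p:uc+Rz@np.array(p,float)
for n,p in dict(grip=(38,0,179),gripL=(38,44,179),gripR=(38,-44,179),tab=(-5,80-45*np.sin(.4),90+45*np.cos(.4)),hinge=(-5,80,90),barend=(-5,-20,90)).items():
    q=W(p);t=proj(im,q)[0];u=proj(sc,q)[0]
    print(n,q,'picb L',(t-[330,155])/s,'R',(u-[80,160])*4)
E
python3 m.py
```

```text
port [567.6637   1.9773   0.    ]
189.0592253694201 -0.027160830516501044 150.39003354651246
bin [542.1024 270.1482  62.    ] 147.7183415523797 0.08528896200807848
bin2 [542.2842 267.9107  60.    ] 107.19230609014518 147.34072986463573
unit [ 569.136  -303.5265   50.    ] 0.17001340847966417 166.33047173120582 218.7763492671982
grip [ 605.0878 -294.8737  189.    ] 81.31794019243091 0.189110112012224
grip [ 606.5882 -297.0971  179.    ] picb L [248.1983  80.8594] R [167.8012  52.7085]
gripL [ 599.1436 -253.7315  179.    ] picb L [187.2167  90.978 ] R [226.4364  52.6085]
gripR [ 614.0328 -340.4627  179.    ] picb L [309.004   70.7699] R [109.0985  52.8087]
tab [ 553.6374 -242.7971  131.4477] picb L [153.9184 162.1818] R [270.1148  68.4483]
hinge [ 550.6725 -225.5259   90.    ] picb L [115.2192 171.5407] R [299.5059 109.6411]
barend [ 567.592  -324.0841   90.    ] picb L [245.1581 149.7691] R [174.1455 109.9254]
```

```bash
cat > plan.py <<'E'
from h import *
import sys
# plan.py X Y Z psi [n] : tool down (y=-z), tool-x direction at world yaw psi; prints turn (rotvec) and shift after the turn
def go(T,M,n):
    s=read_state(); M0=R.from_quat(s['ee_rot']).as_matrix(); p=np.array(s['position'])
    rv=R.from_matrix(M0.T@M).as_rotvec(); d=(np.array(T)-p)/1000
    print('pos',p,'clk',s['clock'],'F',s['contact_force'],'w',s['gripper_width'],'j',s['joints'])
    print('rotvec',rv,np.linalg.norm(rv),'shift(tool now)',M0.T@d,'shift(after turn)',M.T@d,'norm',np.linalg.norm(d),'per row',M.T@d/n, rv/n)
def down(psi):
    x=np.array([np.cos(psi),np.sin(psi),0]);y=np.array([0,0,-1.]);return np.c_[x,y,np.cross(x,y)]
if __name__=='__main__':
    a=[float(v) for v in sys.argv[1:]]
    go(a[:3],down(a[3]),a[4] if len(a)>4 else 1)
E
python3 - <<'E'
from plan import *
s=read_state();M=R.from_quat(s['ee_rot']).as_matrix();print(M,np.arctan2(M[1,0],M[0,0]))
E
python3 plan.py 542 269 231 1.656; python3 plan.py 542 269 231 -1.486
```

```text
[[-0.3265 -0.0007 -0.9452]
 [ 0.9452  0.0018 -0.3265]
 [ 0.002  -1.      0.0001]] 1.9034324040596893
pos [ 204.0329 -590.2032  230.3197] clk 0.1 F [0.4288 0.859  0.662 ] w 85.82988935600213 j [-0.9794  0.3855  0.0067 -0.0004 -1.194  -0.2586]
rotvec [-0.0004  0.2474  0.0019] 0.2474402720051858 shift(tool now) [ 0.7017  0.0006 -0.6   ] shift(after turn) [ 0.8273 -0.0007 -0.4099] norm 0.923283480326593 per row [ 0.8273 -0.0007 -0.4099] [-0.0004  0.2474  0.0019]
pos [ 204.0329 -590.2032  230.3197] clk 0.1 F [0.4288 0.859  0.662 ] w 85.82988935600213 j [-0.9794  0.3855  0.0067 -0.0004 -1.194  -0.2586]
rotvec [ 0.0028 -2.8938  0.0005] 2.8937529132382247 shift(tool now) [ 0.7017  0.0006 -0.6   ] shift(after turn) [-0.8275 -0.0007  0.4095] norm 0.923283480326593 per row [-0.8275 -0.0007  0.4095] [ 0.0028 -2.8938  0.0005]
```

Call:
play_rows(series=[[0, -0.015, 0, 0, 0.0825, 0, 0.05], [0, -0.015, 0, 0, 0.0825, 0, 0.05], [0, -0.015, 0, 0, 0.0825, 0, 0.05], [0.04, 0, -0.02, 0, 0, 0, 0.05], [0.04, 0, -0.02, 0, 0, 0, 0.05], [0.04, 0, -0.02, 0, 0, 0, 0.05], [0.04, 0, -0.02, 0, 0, 0, 0.05], [0.04, 0, -0.02, 0, 0, 0, 0.05], [0.04, 0, -0.02, 0, 0, 0, 0.05], [0.04, 0, -0.02, 0, 0, 0, 0.05]])

```text
clock: 1.1
position: [323.9, -293.2, 271.0]
ee_rot: [0.479, 0.517, -0.514, -0.489]
contact_force: [0.9, -0.1, 0.5]
gripper_width: 49.7
```

Call:
play_rows(series=[[0.04, 0, -0.02, 0, 0, 0, 0.05], [0.04, 0, -0.02, 0, 0, 0, 0.05], [0.04, 0, -0.02, 0, 0, 0, 0.05], [0.04, 0, -0.02, 0, 0, 0, 0.05], [0.04, 0, -0.02, 0, 0, 0, 0.05], [0.04, 0, -0.02, 0, 0, 0, 0.05], [0.04, 0, -0.02, 0, 0, 0, 0.05], [0.04, 0, -0.02, 0, 0, 0, 0.05], [0.04, 0, -0.02, 0, 0, 0, 0.05], [0, 0, 0, 0, 0, 0, 0.05]])

```text
clock: 2.1
position: [482.2, 98.4, 273.4]
ee_rot: [0.477, 0.519, -0.515, -0.488]
contact_force: [-0.7, 0.0, -0.0]
gripper_width: 50.1
```

```bash
python3 plan.py 542 269 150 1.656
```

```text
pos [482.1975  98.4122 273.4172] clk 2.1 F [-0.7277  0.0242 -0.021 ] w 50.090991820724405 j [ 0.5212  0.1294 -0.2266 -0.0181 -1.2151 -2.0166]
rotvec [-0.0075 -0.0161  0.0152] 0.023367125626516605 shift(tool now) [ 0.1642  0.1254 -0.0724] shift(after turn) [ 0.1649  0.1234 -0.0741] norm 0.21887972810491416 per row [ 0.1649  0.1234 -0.0741] [-0.0075 -0.0161  0.0152]
```

Call:
play_rows(series=[[0.033, 0.024, -0.015, -0.0075, -0.016, 0.015, 0.05], [0.035, 0.026, -0.016, 0, 0, 0, 0.05], [0.035, 0.026, -0.016, 0, 0, 0, 0.05], [0.035, 0.026, -0.016, 0, 0, 0, 0.05], [0.035, 0.026, -0.016, 0, 0, 0, 0.05], [0, 0, 0, 0, 0, 0, 0.05], [0, 0, 0, 0, 0, 0, 0.05]])

```text
clock: 2.8
position: [547.6, 282.5, 139.4]
ee_rot: [-0.479, -0.519, 0.522, 0.478]
contact_force: [0.5, -0.6, 1.1]
gripper_width: 49.9
```

```bash
python3 plan.py 542 269 110 1.656; python3 - <<'E'
from h import *
im=get_image('wrist'); save(im,'w1.png'); print(proj(im,[[542,269,62]])*1.5)
E
```

```text
pos [547.5971 282.526  139.3831] clk 2.8 F [ 0.5166 -0.5529  1.0785] w 49.94460686098587 j [ 0.7395  0.4474 -0.1381  0.0021 -0.9893 -2.2262]
rotvec [-0.0021  0.0001 -0.0038] 0.00433588689111489 shift(tool now) [-0.0129  0.0294  0.0067] shift(after turn) [-0.013   0.0294  0.0067] norm 0.0328275144679772 per row [-0.013   0.0294  0.0067] [-0.0021  0.0001 -0.0038]
[[361.9258 295.5676]]
```

View pics/w1.png

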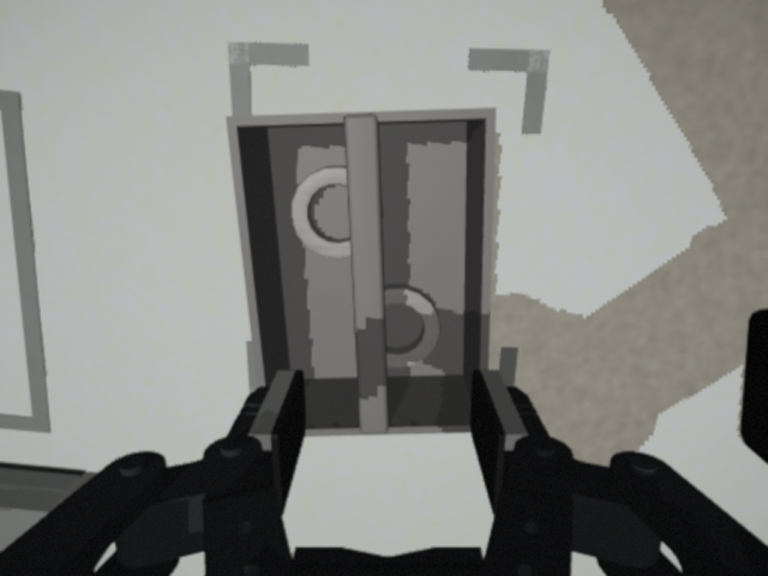

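The wrist view shows the bar from (361,117) to (373,432) and both rings beside it. I'll refine the bin pose from this view.

```bash
python3 - <<'E'
from h import *
im=get_image('wrist')
f=lambda u,v,z:ray(im,u/1.5-.17,v/1.5-.17,z)
a,b=f(361,117,62),f(373,432,62);d=a-b;print((a+b)/2,np.linalg.norm(d),np.arctan2(d[1],d[0]))
print('port near-left inner/outer',f(36,416,0),f(48,432,0),'far-left outer', f(20,92,0))
c=[f(*q,60) for q in((229,118),(495,108))];print('far top corners',c)
E
```

```text
[538.1776 270.8393  62.    ] 144.7148035861266 -3.0325382246320216
port near-left inner/outer [655.6533  71.6979   0.    ] [666.4171  77.8667   0.    ] far-left outer [467.1294  85.1883   0.    ]
far top corners [array([471.0826, 209.3172,  60.    ]), array([458.2236, 316.6073,  60.    ])]
```

Call:
play_rows(series=[[-0.006, 0.013, 0.003, 0, -0.007, 0, 0.05], [-0.006, 0.015, 0.004, 0, -0.007, 0, 0.05], [0, 0.015, 0, 0, 0, 0, 0.05], [0, 0.015, 0, 0, 0, 0, 0.05], [0, 0.01, 0, 0, 0, 0, 0.05], [0, 0, 0, 0, 0, 0, 0.05], [0, 0, 0, 0, 0, 0, 0.05]])

```text
clock: 3.6
position: [544.2, 263.5, 81.7]
ee_rot: [0.478, 0.527, -0.517, -0.475]
contact_force: [-0.2, -0.6, -0.0]
gripper_width: 50.0
```

```bash
python3 plan.py 540 270 36 1.671
```

```text
pos [544.1648 263.4931  81.6644] clk 3.6 F [-0.1633 -0.565  -0.0488] w 49.96087638448444 j [ 0.7198  0.4859 -0.2439  0.0035 -0.8264 -2.2012]
rotvec [ 0.0134 -0.0085  0.0064] 0.017075622529870493 shift(tool now) [0.0066 0.0457 0.0042] shift(after turn) [0.0069 0.0457 0.0035] norm 0.046313329874348885 per row [0.0069 0.0457 0.0035] [ 0.0134 -0.0085  0.0064]
```

Call:
play_rows(series=[[0.006, 0.01, 0.003, 0.013, -0.008, 0.006, 0.05], [0, 0.012, 0, 0, 0, 0, 0.05], [0, 0.012, 0, 0, 0, 0, 0.05], [0, 0.012, 0, 0, 0, 0, 0.05], [0, 0.006, 0, 0, 0, 0, 0.05], [0, 0, 0, 0, 0, 0, 0.05], [0, 0, 0, 0, 0, 0, 0.05]])

```text
clock: 4.3
position: [541.0, 270.4, 26.0]
ee_rot: [0.474, 0.525, -0.524, -0.474]
contact_force: [-0.3, 0.3, 0.5]
gripper_width: 50.2
```

```bash
python3 plan.py 540 270 36 1.671
```

```text
pos [541.0077 270.3691  25.9974] clk 4.3 F [-0.3018  0.2598  0.5085] w 50.18759361763624 j [ 0.7308  0.5638 -0.2772 -0.0002 -0.729  -2.2005]
rotvec [0.0006 0.0008 0.0006] 0.0011403753889521365 shift(tool now) [-0.0003 -0.01    0.001 ] shift(after turn) [-0.0003 -0.01    0.001 ] norm 0.010060029029149153 per row [-0.0003 -0.01    0.001 ] [0.0006 0.0008 0.0006]
```

Call:
play_rows(series=[[0, -0.007, 0, 0, 0, 0, 0.03], [0, 0, 0, 0, 0, 0, 0.02], [0, 0, 0, 0, 0, 0, 0.016], [0, 0, 0, 0, 0, 0, 0.01], [0, 0, 0, 0, 0, 0, 0.01], [0, 0, 0, 0, 0, 0, 0.01]])

```text
clock: 4.9
position: [541.9, 271.3, 35.0]
ee_rot: [0.474, 0.526, -0.523, -0.474]
contact_force: [0.8, 0.8, -1.4]
gripper_width: 13.1
```

```bash
python3 plan.py 566 1.5 34 1.546 14
```

```text
pos [541.9238 271.3119  34.9747] clk 4.9 F [ 0.7802  0.8028 -1.3876] w 13.067924527564042 j [ 0.731   0.5517 -0.2704  0.     -0.744  -2.2003]
rotvec [0.0036 0.1263 0.003 ] 0.1263924385089752 shift(tool now) [-0.2709  0.0002  0.0034] shift(after turn) [-0.2691  0.001  -0.0308] norm 0.27088577589537866 per row [-0.0192  0.0001 -0.0022] [0.0003 0.009  0.0002]
```

Call:
play_rows(series=[[-0.01, 0, 0, 0, 0.012, 0, 0.01], [-0.015, 0, 0, 0, 0.012, 0, 0.01], [-0.017, 0, 0, 0, 0.012, 0, 0.01], [-0.017, 0, 0, 0, 0.012, 0, 0.01], [-0.017, 0, 0, 0, 0.012, 0, 0.01], [-0.017, 0, -0.001, 0, 0.012, 0, 0.01]])

```text
clock: 5.5
position: [550.1, 174.8, 35.1]
ee_rot: [0.493, 0.51, -0.503, -0.493]
contact_force: [0.5, 2.6, -1.0]
gripper_width: 12.5
```

```bash
python3 plan.py 568 3 35 1.546 10
```

```text
pos [550.0872 174.8297  35.1494] clk 5.5 F [ 0.4669  2.5523 -0.9901] w 12.481070001555626 j [ 0.5872  0.5131 -0.3467 -0.0031 -0.7022 -2.1295]
rotvec [0.0062 0.0509 0.0065] 0.05167507974540475 shift(tool now) [-0.1722 -0.0009 -0.0134] shift(after turn) [-0.1713  0.0001 -0.0222] norm 0.1727608989136258 per row [-0.0171  0.     -0.0022] [0.0006 0.0051 0.0007]
```

Excellent: z is steady and the drag is about 2.5 N. I'll keep sliding.

Call:
play_rows(series=[[-0.018, 0, -0.002, 0, 0.008, 0, 0.01], [-0.018, 0, -0.002, 0, 0.008, 0, 0.01], [-0.018, 0, -0.002, 0, 0.008, 0, 0.01], [-0.018, 0, -0.002, 0, 0.008, 0, 0.01], [-0.018, 0, -0.002, 0, 0.008, 0, 0.01], [-0.018, 0, -0.002, 0, 0.008, 0, 0.01], [-0.018, 0, -0.002, 0, 0, 0, 0.01], [-0.015, 0, -0.002, 0, 0, 0, 0.01], [-0.01, 0, -0.001, 0, 0, 0, 0.01], [0, 0, 0, 0, 0, 0, 0.01]])

```text
clock: 6.5
position: [563.4, 3.7, 35.1]
ee_rot: [-0.509, -0.493, 0.487, 0.511]
contact_force: [0.5, 2.5, -0.7]
gripper_width: 13.2
```

```bash
python3 plan.py 568 3 35 1.546
```

```text
pos [563.3936   3.7494  35.1468] clk 6.5 F [ 0.5418  2.5083 -0.7129] w 13.227464973534266 j [ 0.2914  0.497  -0.377  -0.0081 -0.6912 -1.8957]
rotvec [ 0.0036 -0.0149  0.0067] 0.016746106612287773 shift(tool now) [-0.0006  0.0002 -0.0046] shift(after turn) [-0.0006  0.0001 -0.0046] norm 0.0046692364039177415 per row [-0.0006  0.0001 -0.0046] [ 0.0036 -0.0149  0.0067]
```

Call:
play_rows(series=[[-0.001, 0, -0.004, 0, -0.013, 0, 0.01], [0, 0, -0.002, 0, 0, 0, 0.01], [0, 0, 0, 0, 0, 0, 0.02], [0, 0, 0, 0, 0, 0, 0.035], [0, 0, 0, 0, 0, 0, 0.05], [0, 0, 0, 0, 0, 0, 0.05]])

```text
clock: 7.1
position: [567.1, 1.8, 35.1]
ee_rot: [-0.505, -0.494, 0.493, 0.508]
contact_force: [0.1, 0.0, -0.3]
gripper_width: 50.1
```

Call:
play_rows(series=[[0, -0.02, 0, 0, 0, 0, 0.05], [0, -0.03, 0, 0, 0, 0, 0.05], [0, -0.04, 0, 0, 0, 0, 0.05], [0, -0.04, 0, 0, 0, 0, 0.05], [0, -0.04, 0, 0, 0, 0, 0.04], [0, -0.04, 0, 0, 0, 0, 0.04], [0, -0.03, 0, 0, 0, 0, 0.04], [0, 0, 0, 0, 0, 0, 0.04]])

```text
clock: 7.9
position: [567.9, 0.8, 283.6]
ee_rot: [-0.504, -0.494, 0.495, 0.507]
contact_force: [0.4, 0.4, 0.6]
gripper_width: 40.2
```

```bash
python3 plan.py 568 3 250 1.546;python3 - <<'E'
from h import *
im=get_image('wrist'); save(im,'w2.png')
E
```

```text
pos [567.9143   0.8039 283.6417] clk 7.9 F [0.419  0.3972 0.6098] w 40.17577027533837 j [ 0.2852  0.2571 -0.0442 -0.0028 -1.2732 -1.8781]
rotvec [-0.0043  0.0019  0.0015] 0.004946187977712121 shift(tool now) [ 0.0021  0.0336 -0.0002] shift(after turn) [ 0.0022  0.0336 -0.    ] norm 0.033713454000746344 per row [ 0.0022  0.0336 -0.    ] [-0.0043  0.0019  0.0015]
```

View pics/w2.png

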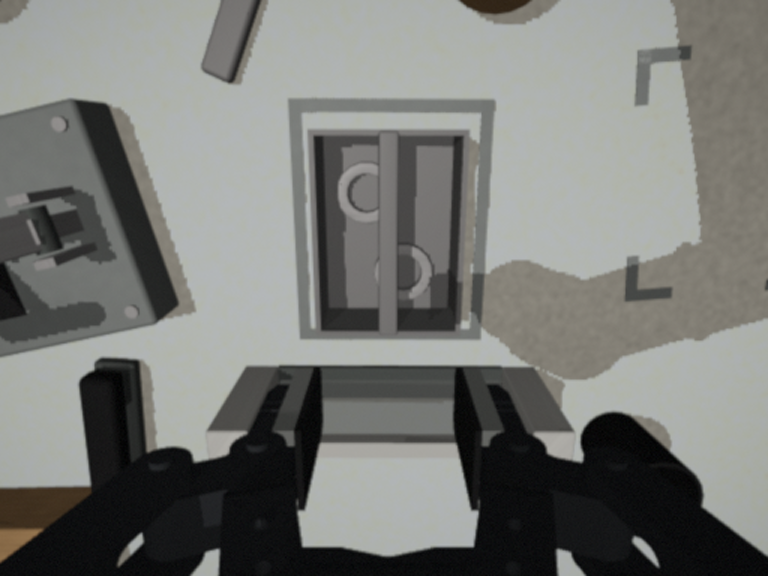

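The bin now looks centred in the outline. The outer tape corners are at (289,99), (494,99), (480,338) and (301,338), and the bar runs (388,132)-(388,333). I'll check that numerically and plan the catch.

```bash
python3 - <<'E'
from h import *
im=get_image('wrist')
f=lambda u,v,z:ray(im,u/1.5-.17,v/1.5-.17,z)
P=np.array([f(*q,0) for q in((289,99),(494,99),(480,338),(301,338))]);d=(P[2]+P[3]-P[0]-P[1])/2
print(P,P.mean(0),np.linalg.norm(d),np.arctan2(d[1],d[0]))
a,b=f(388,132,62),f(388,333,62);d=b-a;print((a+b)/2,np.linalg.norm(d),np.arctan2(d[1],d[0]))
c=[f(308,132,60),f(470,132,60)];print('near top corners',c,np.mean(c,0))
E
```

```text
[[461.7827 -73.4415   0.    ]
 [465.5569  84.3999   0.    ]
 [662.8761  79.062    0.    ]
 [658.9932 -78.4841   0.    ]] [562.3022   2.8841   0.    ] 197.33314435593707 -0.026304802840305352
[560.375    0.3155  62.    ] 143.79842028207622 -0.02379803295755692
near top corners [array([487.1837, -51.7822,  60.    ]), array([489.7999,  57.2166,  60.    ])] [488.4918   2.7172  60.    ]
```

Bin is within about 3 mm and 0.01 rad of the outline. Next is the catch: closed fingers go in between stem and tab, jaws along the unit's x (psi ≈ 3.32).

Call:
play_rows(series=[[0, 0, 0, 0, -0.14, 0, 0], [0, 0, 0, 0, -0.14, 0, 0], [0, 0, 0, 0, -0.14, 0, 0], [0, 0, 0, 0, -0.14, 0, 0], [0, 0, 0, 0, -0.14, 0, 0], [0, 0, 0, 0, -0.14, 0, 0], [0, 0, 0, 0, -0.14, 0, 0], [0, 0, 0, 0, -0.14, 0, 0], [0, 0, 0, 0, -0.14, 0, 0], [0, 0, 0, 0, -0.14, 0, 0]])

```text
clock: 9.0
position: [556.4, 0.4, 257.0]
ee_rot: [-0.03, -0.702, 0.708, 0.067]
contact_force: [-0.1, 0.3, -0.1]
gripper_width: -0.3
```

```bash
cat > unit.py <<'E'
from plan import *
th=0.175; uc=np.array([569.1,-303.5,0]); Rz=R.from_euler('z',th).as_matrix()
def main(x,y,z,tilt=0,n=1):
    M=R.from_rotvec(Rz[:,0]*-tilt).as_matrix()@down(np.pi+th)   # tilt: gripper body leans to unit +y
    s=read_state(); print('unit pos now',Rz.T@(np.array(s['position'])-uc))
    go(uc+Rz@np.array([x,y,z]),M,n)
if __name__=='__main__': main(*[float(v) for v in sys.argv[1:]])
E
python3 unit.py -17 32 260
```

```text
unit pos now [ 40.4137 301.4305 257.0133]
pos [556.4149   0.3629 257.0133] clk 9.0 F [-0.0537  0.2564 -0.0764] w -0.29285043361839336 j [ 0.286   0.2779 -0.0803 -0.0112 -1.2646 -0.4206]
rotvec [-0.0035 -0.3132  0.0531] 0.3176664633425992 shift(tool now) [-0.0283 -0.0013  0.274 ] shift(after turn) [ 0.0574 -0.003   0.2694] norm 0.27549598002753267 per row [ 0.0574 -0.003   0.2694] [-0.0035 -0.3132  0.0531]
```

Call:
play_rows(series=[[0, -0.005, 0, 0, -0.105, 0.018, 0], [0, -0.005, 0, 0, -0.105, 0.018, 0], [0, 0, 0, 0, -0.105, 0.018, 0], [0.009, 0, 0.04, 0, 0, 0, 0], [0.009, 0, 0.04, 0, 0, 0, 0], [0.009, 0, 0.04, 0, 0, 0, 0], [0.009, 0, 0.04, 0, 0, 0, 0], [0.009, 0, 0.04, 0, 0, 0, 0], [0.009, 0, 0.04, 0, 0, 0, 0], [0, 0, 0, 0, 0, 0, 0]])

```text
clock: 10.0
position: [541.5, -251.5, 245.0]
ee_rot: [-0.084, 0.704, -0.703, 0.057]
contact_force: [-0.4, 0.3, -0.2]
gripper_width: 0.1
```

```bash
python3 unit.py -17 32 220; python3 -c "
from h import *
im=get_image('wrist');save(im,'w3.png')
from unit import *
for n,p in dict(gL=(38,44,179),gR=(38,-44,179),tabtop=(-5,58.6,140.6)).items(): print(n,proj(im,uc+Rz@np.array(p,float))*1.5)"
```

```text
unit pos now [-18.166   55.9961 244.9893]
pos [ 541.4621 -251.522   244.9893] clk 10.0 F [-0.38    0.3128 -0.2275] w 0.09282595585070233 j [-0.1596  0.3457 -0.0202  0.0088 -1.2426  0.3555]
rotvec [0.005  0.0239 0.0383] 0.04543049416455247 shift(tool now) [-0.0015  0.0248  0.0242] shift(after turn) [-0.0012  0.025   0.024 ] norm 0.03466464762405343 per row [-0.0012  0.025   0.024 ] [0.005  0.0239 0.0383]
gL [[247.2733 292.0855]]
gR [[233.253   62.9534]]
tabtop [[352.6365 297.896 ]]
```

View pics/w3.png

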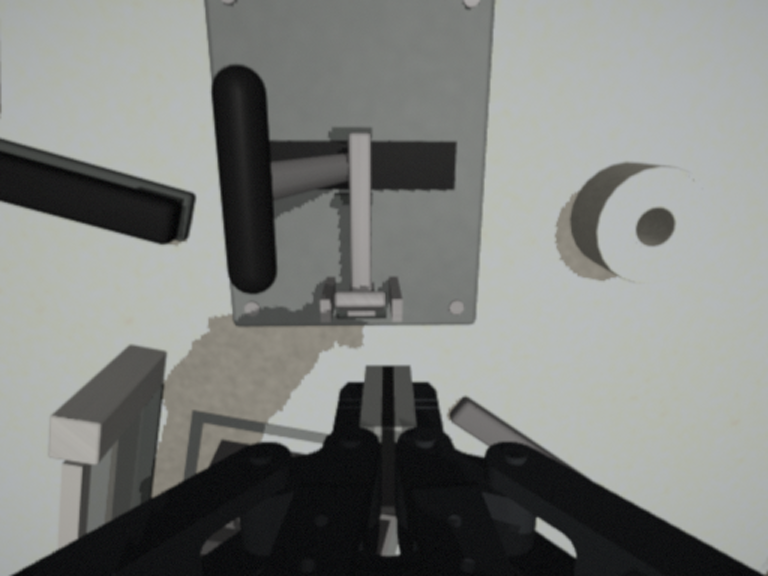

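The wrist view shows the level catch bar at (360,130–290), the tab at (360,298) and the grip at (252,290)–(238,68), a few mm nearer the robot than predicted. The knuckles are wide, so I'll tilt the tool 0.6 rad and reach in from the robot side. That keeps the gripper body away from the grip and the rising bar.

```bash
cat > unit.py <<'E'
from plan import *
th=0.178; uc=np.array([567.1,-303.5,0]); Rz=R.from_euler('z',th).as_matrix()
def main(x,y,z,a=0.6,n=1):   # a: fingers lean forward to unit +x
    M=R.from_rotvec(Rz[:,1]*-a).as_matrix()@down(np.pi+th)
    s=read_state(); print('unit pos now',Rz.T@(np.array(s['position'])-uc))
    go(uc+Rz@np.array([x,y,z]),M,n)
if __name__=='__main__': main(*[float(v) for v in sys.argv[1:]])
E

```

Call:
play_rows(series=[[0, 0, 0, 0, 0.02, 0.13, 0], [0, 0, 0, 0, 0, 0.13, 0], [0, 0, 0, 0, 0, 0.13, 0], [0, 0, 0, 0, 0, 0.13, 0], [0, 0, 0, 0, 0, 0.12, 0], [0, 0, 0, 0, 0, 0, 0]])

```text
clock: 10.65
position: [538.6, -242.7, 233.7]
ee_rot: [0.151, 0.696, -0.647, 0.27]
contact_force: [0.7, 0.0, 0.3]
gripper_width: 0.2
```

```bash
python3 unit.py -60 33 192
```

```text
unit pos now [-17.3156  64.8429 233.6993]
pos [ 538.5768 -242.7475  233.6993] clk 10.65 F [0.6627 0.0331 0.2794] w 0.2427612177415656 j [-0.3322  0.1555 -0.2649 -0.4906 -0.6701  0.8232]
rotvec [ 0.0152 -0.0053 -0.0092] 0.018522854602764628 shift(tool now) [0.0587 0.0093 0.0323] shift(after turn) [0.0588 0.0103 0.0318] norm 0.06763697813805786 per row [0.0588 0.0103 0.0318] [ 0.0152 -0.0053 -0.0092]
```

Call:
play_rows(series=[[0.02, 0.003, 0.011, 0.015, -0.005, -0.009, 0], [0.02, 0.004, 0.011, 0, 0, 0, 0], [0.018, 0.003, 0.01, 0, 0, 0, 0], [0, 0, 0, 0, 0, 0, 0], [0, 0, 0, 0, 0, 0, 0]])

```text
clock: 11.15
position: [502.5, -279.1, 189.1]
ee_rot: [0.141, 0.694, -0.654, 0.266]
contact_force: [-0.9, 0.6, 0.6]
gripper_width: -0.0
```

```bash
python3 unit.py -10 33 122
```

```text
unit pos now [-59.2953  35.4378 189.0621]
pos [ 502.4669 -279.121   189.0621] clk 11.15 F [-0.863   0.5947  0.5724] w -0.031265902519798085 j [-0.4417  0.1983 -0.3025 -0.5659 -0.6558  1.0083]
rotvec [0.0059 0.0051 0.012 ] 0.014326683299866635 shift(tool now) [-0.0038  0.0831  0.0029] shift(after turn) [-0.0028  0.0832  0.0024] norm 0.08326643323407823 per row [-0.0028  0.0832  0.0024] [0.0059 0.0051 0.012 ]
```

Call:
play_rows(series=[[-0.002, 0.017, 0.002, 0.005, 0.005, 0.01, 0], [-0.001, 0.02, 0, 0, 0, 0, 0], [0, 0.02, 0, 0, 0, 0, 0], [0, 0.015, 0, 0, 0, 0, 0], [0, 0.009, 0, 0, 0, 0, 0], [0, 0, 0, 0, 0, 0, 0], [0, 0, 0, 0, 0, 0, 0]])

```text
clock: 11.85
position: [557.6, -268.0, 124.9]
ee_rot: [0.144, 0.691, -0.654, 0.272]
contact_force: [-0.6, 0.0, -0.3]
gripper_width: 0.0
```

```bash
python3 unit.py -10 90 122; python3 -c "
from h import *
im=get_image('scene');save(im,'s4.png',(70,140,200,240),5)"
```

```text
unit pos now [ -3.1071  36.5897 124.95  ]
pos [ 557.5634 -268.0386  124.95  ] clk 11.85 F [-0.5772  0.023  -0.2708] w 0.02147043809851912 j [-0.3896  0.3392 -0.2759 -0.6508 -0.5286  1.0779]
rotvec [0.003  0.0111 0.0012] 0.011562313493205613 shift(tool now) [ 0.0068 -0.0013 -0.0535] shift(after turn) [ 0.0074 -0.0015 -0.0534] norm 0.05393396138282987 per row [ 0.0074 -0.0015 -0.0534] [0.003  0.0111 0.0012]
```

View pics/s4.png

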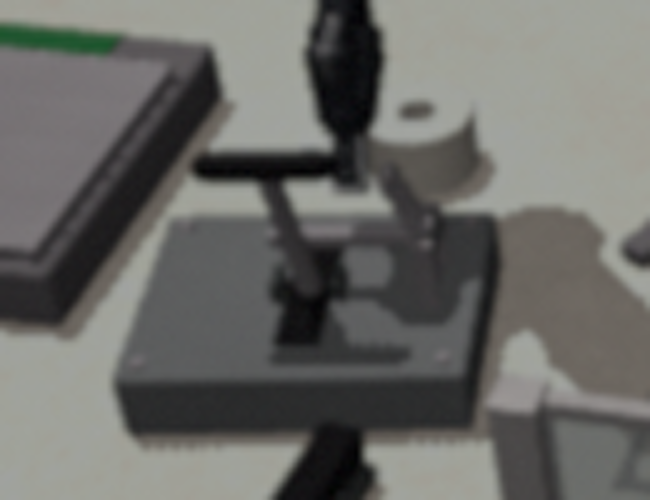

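The scene crop shows the fingertips at (350,180), just left of the tab at (395,180) and clear of the stem. I'll push towards +y now.

Call:
play_rows(series=[[0.004, 0, -0.006, 0, 0.011, 0, 0], [0.001, 0.002, -0.008, 0, 0, 0, 0], [0, 0, -0.008, 0, 0, 0, 0], [0, 0, -0.008, 0, 0, 0, 0], [0, 0, -0.008, 0, 0, 0, 0], [0, 0, -0.008, 0, 0, 0, 0], [0, 0, -0.008, 0, 0, 0, 0], [0, 0, 0, 0, 0, 0, 0]])

```text
clock: 12.7
position: [544.7, -214.2, 124.8]
ee_rot: [0.151, 0.689, -0.656, 0.27]
contact_force: [0.3, -1.3, 0.7]
gripper_width: 0.2
```

```bash
python3 unit.py -8 102 120
```

```text
unit pos now [ -6.1921  91.8512 124.7684]
pos [ 544.7424 -214.1964  124.7684] clk 12.7 F [ 0.2732 -1.2612  0.7214] w 0.20754239351333992 j [-0.281   0.279  -0.3826 -0.6388 -0.4273  0.9806]
rotvec [-0.0061  0.0011 -0.0066] 0.00904151403964742 shift(tool now) [ 0.0042  0.0028 -0.0102] shift(after turn) [ 0.0042  0.0029 -0.0101] norm 0.011357969220235025 per row [ 0.0042  0.0029 -0.0101] [-0.0061  0.0011 -0.0066]
```

Call:
play_rows(series=[[0.001, 0.001, -0.006, 0, 0, 0, 0], [0.002, 0.002, -0.005, 0, 0, 0, 0], [0.002, 0.002, -0.004, 0, 0, 0, 0], [0, 0, 0, 0, 0, 0, 0], [0, 0, 0, 0, 0, 0, 0]])

```text
clock: 13.2
position: [540.9, -197.5, 117.0]
ee_rot: [0.15, 0.689, -0.655, 0.27]
contact_force: [0.8, -1.5, 0.5]
gripper_width: 0.2
```

```bash
python3 unit.py -8 107 118; python3 -c "
from h import *
im=get_image('scene');save(im,'s5.png',(70,140,200,240),5)"
```

```text
unit pos now [ -7.0428 108.9759 117.0145]
pos [ 540.8731 -197.4929  117.0145] clk 13.2 F [ 0.8332 -1.4627  0.4913] w 0.1701111911511521 j [-0.249   0.2751 -0.4128 -0.651  -0.3924  0.9724]
rotvec [-0.0047  0.0016 -0.0064] 0.008100375909686304 shift(tool now) [ 0.0002 -0.0013  0.002 ] shift(after turn) [ 0.0002 -0.0014  0.002 ] norm 0.0024066031565739715 per row [ 0.0002 -0.0014  0.002 ] [-0.0047  0.0016 -0.0064]
```

View pics/s5.png

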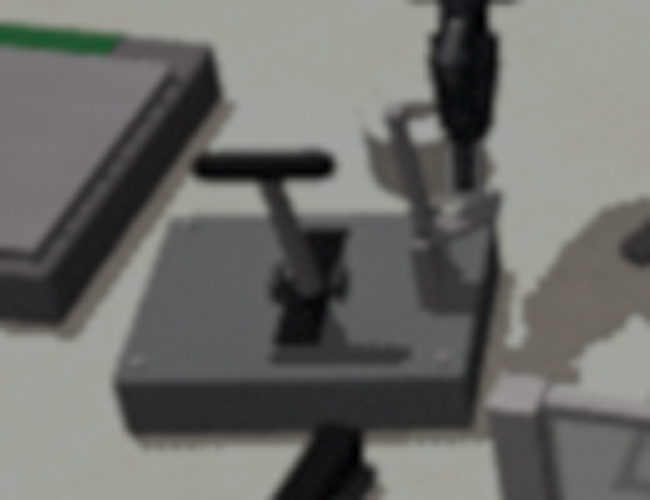

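The bar now stands nearly upright, from (425,235) to (395,108). I'll estimate the catch angle from that and retreat along the fingers.

Call:
play_rows(series=[[0, -0.015, 0, 0, 0, 0, 0], [0, -0.025, 0, 0, 0, 0, 0], [0, -0.04, 0, 0, 0, 0, 0], [0, -0.04, 0, 0, 0, 0, 0], [0, -0.03, 0, 0, 0, 0, 0.03], [0, 0, 0, 0, 0, 0, 0.05]])

```text
clock: 13.85
position: [448.6, -211.9, 244.8]
ee_rot: [0.147, 0.692, -0.655, 0.267]
contact_force: [-0.0, -0.5, -1.0]
gripper_width: 28.1
```

```bash
python3 unit.py 38 0 165 0.3; python3 -c "
from h import *
from unit import *
im=get_image('scene')
for t in(1.1,1.2,1.3,1.4,1.5,1.6): print(t,(proj(im,uc+Rz@np.array([-5,80-100*np.cos(t),90+100*np.sin(t)]))-[70,140])*5+2)
save(im,'s6.png',(70,140,200,240),5)"
```

```text
unit pos now [-100.4251  111.1468  244.8007]
pos [ 448.5818 -211.8907  244.8007] clk 13.85 F [-0.0231 -0.4967 -0.9633] w 28.072983651711663 j [-0.3062 -0.0246 -0.4444 -0.4412 -0.6575  0.7671]
rotvec [-0.0005 -0.0011 -0.2966] 0.2965690866392761 shift(tool now) [-0.0698  0.1439  0.111 ] shift(after turn) [-0.1087  0.1171  0.1111] norm 0.19463625255603817 per row [-0.1087  0.1171  0.1111] [-0.0005 -0.0011 -0.2966]
1.1 [[334.5105 123.9133]]
1.2 [[348.3331 118.4366]]
1.3 [[363.019  114.1736]]
1.4 [[378.4062 111.1765]]
1.5 [[394.323 109.482]]
1.6 [[410.5904 109.1106]]
```

View pics/s6.png

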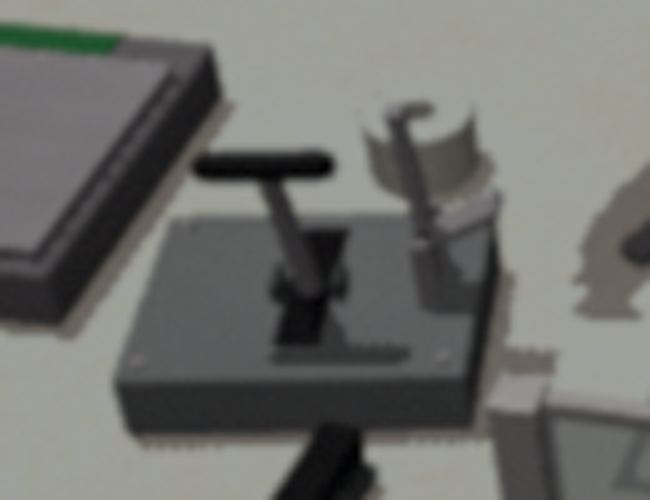

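The bar tip at (395,108) matches catch ≈1.5 rad, and the lever is at rest. I'll grasp the grip off-centre (y −25, beside the stem).

Call:
play_rows(series=[[0, -0.005, 0, 0, 0, -0.135, 0.07], [0, -0.005, 0, 0, 0, -0.135, 0.07], [0, -0.005, 0, 0, 0, -0.13, 0.07], [0, 0, 0, 0, 0, 0, 0.07]])

```text
clock: 14.3
position: [437.2, -212.4, 253.7]
ee_rot: [0.001, 0.709, -0.695, 0.12]
contact_force: [-0.3, 0.1, -0.4]
gripper_width: 70.0
```

```bash
python3 unit.py 41 -25 250 0.2 5
```

```text
unit pos now [-111.7369  112.6736  253.7257]
pos [ 437.1784 -212.3909  253.7257] clk 14.3 F [-0.3195  0.0576 -0.3617] w 70.02800534009239 j [-0.1568  0.0609 -0.3462 -0.0712 -1.0034  0.3602]
rotvec [ 0.0038 -0.0084  0.0279] 0.02933421077380175 shift(tool now) [-0.151   0.0293  0.1365] shift(after turn) [-0.149   0.034   0.1377] norm 0.20566102058430213 per row [-0.0298  0.0068  0.0275] [ 0.0008 -0.0017  0.0056]
```

Call:
play_rows(series=[[-0.03, 0.006, 0.027, 0.004, -0.008, 0.028, 0.07], [-0.03, 0.006, 0.0275, 0, 0, 0, 0.07], [-0.03, 0.006, 0.0275, 0, 0, 0, 0.07], [-0.03, 0.006, 0.0275, 0, 0, 0, 0.07], [-0.03, 0.006, 0.0275, 0, 0, 0, 0.07], [0, 0, 0, 0, 0, 0, 0.07], [0, 0, 0, 0, 0, 0, 0.07]])

```text
clock: 15.0
position: [612.2, -320.0, 237.2]
ee_rot: [0.005, 0.713, -0.689, 0.129]
contact_force: [-0.2, -0.3, 0.5]
gripper_width: 70.2
```

```bash
python3 unit.py 41 -25 162 0.2 5
```

```text
unit pos now [ 41.4244 -24.2493 237.164 ]
pos [ 612.1635 -320.0315  237.164 ] clk 15.0 F [-0.1501 -0.3367  0.4976] w 70.19542481285688 j [-0.2951  0.4274  0.1196 -0.1153 -1.1021  0.5149]
rotvec [ 0.0176 -0.0037  0.008 ] 0.019654158057659774 shift(tool now) [0.0148 0.0737 0.0021] shift(after turn) [0.0153 0.0736 0.0008] norm 0.07516899163748147 per row [0.0031 0.0147 0.0002] [ 0.0035 -0.0007  0.0016]
```

Call:
play_rows(series=[[0.003, 0.012, 0.001, 0.017, -0.003, 0.008, 0.07], [0.003, 0.015, 0, 0, 0, 0, 0.07], [0.003, 0.015, 0, 0, 0, 0, 0.07], [0.003, 0.014, 0, 0, 0, 0, 0.07], [0.002, 0.01, 0, 0, 0, 0, 0.07], [0, 0, 0, 0, 0, 0, 0.07], [0, 0, 0, 0, 0, 0, 0.07]])

```text
clock: 15.7
position: [603.4, -316.6, 165.6]
ee_rot: [0.008, 0.709, -0.692, 0.132]
contact_force: [0.3, -0.7, 0.0]
gripper_width: 69.8
```

```bash
python3 unit.py 41 -25 162 0.2; python3 -c "
from h import *
im=get_image('wrist');save(im,'w7.png',None,1.2)"
```

```text
unit pos now [ 33.4055 -19.3595 165.6265]
pos [ 603.4056 -316.6388  165.6265] clk 15.7 F [ 0.2808 -0.6773  0.0004] w 69.80344274508838 j [-0.2907  0.4593 -0.0149 -0.1193 -0.9242  0.5301]
rotvec [ 0.0061 -0.0029  0.0004] 0.0067572655588815315 shift(tool now) [-0.0067  0.005   0.0057] shift(after turn) [-0.0067  0.0051  0.0056] norm 0.010131262359483216 per row [-0.0067  0.0051  0.0056] [ 0.0061 -0.0029  0.0004]
```

View pics/w7.png

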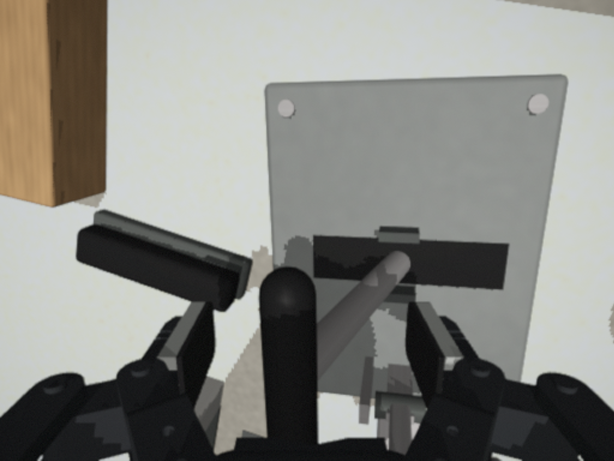

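The grip (black, x≈288) lies between the pads (≈210 and 410), a few mm off centre towards +x. I'll correct that and close.

Call:
play_rows(series=[[-0.005, 0.004, 0.005, 0, 0, 0, 0.07], [0, 0, 0, 0, 0, 0, 0.06], [0, 0, 0, 0, 0, 0, 0.045], [0, 0, 0, 0, 0, 0, 0.03], [0, 0, 0, 0, 0, 0, 0.02], [0, 0, 0, 0, 0, 0, 0.005], [0, 0, 0, 0, 0, 0, 0.005], [0, 0, 0, 0, 0, 0, 0.005]])

```text
clock: 16.55
position: [612.5, -321.3, 165.6]
ee_rot: [0.01, 0.708, -0.693, 0.135]
contact_force: [1.3, 0.4, 0.2]
gripper_width: 18.0
```

```bash
python3 unit.py 41 -25 162 0.2
```

```text
unit pos now [ 41.5586 -25.567  165.637 ]
pos [ 612.5289 -321.3046  165.637 ] clk 16.55 F [1.3099 0.4157 0.2443] w 17.965756217431956 j [-0.2935  0.4729  0.0072 -0.1194 -0.9264  0.5345]
rotvec [ 0.0029 -0.0005 -0.0053] 0.006060201041816039 shift(tool now) [ 0.0013  0.0034 -0.0006] shift(after turn) [ 0.0013  0.0035 -0.0006] norm 0.0037230849338783455 per row [ 0.0013  0.0035 -0.0006] [ 0.0029 -0.0005 -0.0053]
```

Call:
play_rows(series=[[0.006, -0.003, 0, 0, 0, 0, 0.005], [0.008, -0.003, 0, 0, 0, 0, 0.005], [0.008, -0.003, 0, 0, 0, 0, 0.005], [0.008, -0.002, 0, 0, 0, 0, 0.005], [0.008, -0.002, 0, 0, 0, 0, 0.005], [0.008, -0.002, 0, 0, 0, 0, 0.005]])

```text
clock: 17.15
position: [577.7, -328.3, 173.6]
ee_rot: [0.022, 0.704, -0.694, 0.147]
contact_force: [8.8, 0.7, -6.6]
gripper_width: 17.8
```

```bash
python3 unit.py -54 -25 158 0.2
```

```text
unit pos now [  6.0651 -26.2732 173.5509]
pos [ 577.7212 -328.2842  173.5509] clk 17.15 F [ 8.7808  0.6565 -6.5681] w 17.793243321136824 j [-0.3264  0.4119 -0.07   -0.1421 -0.8791  0.5841]
rotvec [-0.0069  0.0012 -0.0404] 0.041000592085236424 shift(tool now) [ 0.062   0.0008 -0.0014] shift(after turn) [ 0.062   0.0033 -0.0013] norm 0.062058549174715365 per row [ 0.062   0.0033 -0.0013] [-0.0069  0.0012 -0.0404]
```

Call:
play_rows(series=[[0.008, 0.0, 0, 0, 0, 0.02, 0.005], [0.008, 0.0, 0, 0, 0, 0.02, 0.005], [0.008, 0, 0, 0, 0, 0.02, 0.005], [0.008, 0, 0, 0, 0, 0.02, 0.005], [0.008, 0, 0, 0, 0, 0.02, 0.005], [0.008, 0, 0, 0, 0, 0.02, 0.005]])

```text
clock: 17.75
position: [555.1, -333.0, 172.3]
ee_rot: [0.087, 0.693, -0.684, 0.211]
contact_force: [9.3, 4.0, -0.5]
gripper_width: 17.7
```

```bash
python3 unit.py -54 -25 161 0.35
```

```text
unit pos now [-16.9951 -26.9587 172.3243]
pos [ 555.1468 -333.0419  172.3243] clk 17.75 F [ 9.3251  4.0124 -0.5139] w 17.698384462828766 j [-0.3988  0.3434 -0.1655 -0.3162 -0.7127  0.7813]
rotvec [-0.025   0.0051 -0.0736] 0.07786440844773453 shift(tool now) [ 0.0384 -0.0049 -0.0021] shift(after turn) [ 0.0386 -0.0021 -0.002 ] norm 0.03874840265896736 per row [ 0.0386 -0.0021 -0.002 ] [-0.025   0.0051 -0.0736]
```

Call:
play_rows(series=[[0.009, -0.002, 0, 0, 0, 0, 0.005], [0.009, -0.001, 0, 0, 0, 0, 0.005], [0.009, -0.001, 0, 0, 0, 0, 0.005], [0.009, 0, 0, 0, 0, 0, 0.005], [0.008, 0, 0, 0, 0, 0, 0.005]])

```text
clock: 18.25
position: [528.6, -338.5, 165.8]
ee_rot: [0.102, 0.687, -0.684, 0.222]
contact_force: [13.2, 3.7, -4.7]
gripper_width: 17.7
```

```bash
python3 unit.py -50 -25 160 0.42
```

```text
unit pos now [-44.115  -27.6041 165.7868]
pos [ 528.5697 -338.479   165.7868] clk 18.25 F [13.2135  3.7468 -4.7246] w 17.725252886946656 j [-0.4408  0.3154 -0.2186 -0.3776 -0.6672  0.8705]
rotvec [-0.0366  0.0049 -0.041 ] 0.05519505846302338 shift(tool now) [ 0.0078  0.0025 -0.0027] shift(after turn) [ 0.0077  0.0029 -0.0026] norm 0.008654575277465814 per row [ 0.0077  0.0029 -0.0026] [-0.0366  0.0049 -0.041 ]
```

Call:
play_rows(series=[[0.007, 0.002, 0, 0, 0, 0, 0.005], [0.005, 0.001, 0, 0, 0, 0, 0.005], [0.004, 0.001, 0, 0, 0, 0, 0.005], [0.004, 0, 0, 0, 0, 0, 0.005]])

```text
clock: 18.65
position: [526.2, -339.0, 164.8]
ee_rot: [-0.115, -0.682, 0.684, -0.233]
contact_force: [12.3, 1.8, -6.1]
gripper_width: 17.9
```

```bash
python3 unit.py -50 -25 160 0.45; python3 -c "
from h import *
a=get_image('scene');save(a,'s8.png',(70,130,350,260),2.8)"
```

```text
unit pos now [-46.5561 -27.6975 164.784 ]
pos [ 526.1837 -339.0032  164.784 ] clk 18.65 F [12.3033  1.8237 -6.1218] w 17.938738814226994 j [-0.455   0.3078 -0.2309 -0.4209 -0.6392  0.9172]
rotvec [-0.0459  0.0046 -0.0447] 0.06422001391335279 shift(tool now) [ 0.0053  0.0024 -0.0028] shift(after turn) [ 0.0052  0.0028 -0.0027] norm 0.00648258061549124 per row [ 0.0052  0.0028 -0.0027] [-0.0459  0.0046 -0.0447]
```

View pics/s8.png

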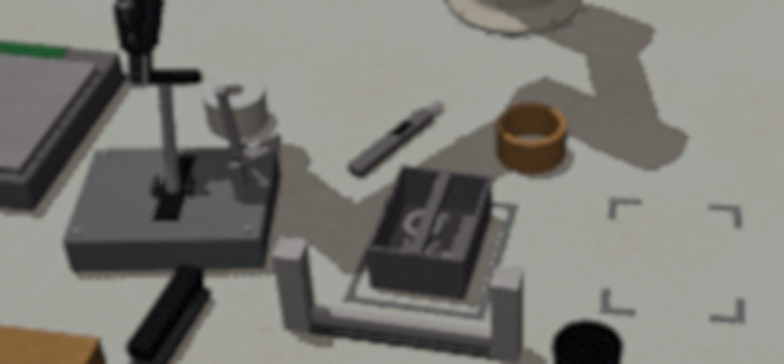

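The scene shows the shutter lowered between its posts, the lever leaning to the robot side in the gripper, the catch up, and the bin with its rings inside the outline. I'll hold a second and check numbers.

Call:
play_rows(series=[[0.003, 0, 0, 0, 0, 0, 0.005], [0, 0, 0, 0, 0, 0, 0.005], [0, 0, 0, 0, 0, 0, 0.005], [0.003, 0, 0, 0, 0, 0, 0.005], [0, 0, 0, 0, 0, 0, 0.005], [0, 0, 0, 0, 0, 0, 0.005], [0.004, 0, 0, 0, 0, 0, 0.005]])

```text
clock: 19.4
position: [526.2, -339.1, 164.7]
ee_rot: [-0.123, -0.68, 0.683, -0.238]
contact_force: [5.8, 1.9, 1.5]
gripper_width: 18.0
```

```bash
python3 -c "
from unit import *
im=get_image('scene')
for L in(.5,.6,.65,.7,.75): print(L,(proj(im,uc+Rz@np.array([130*np.sin(.3-L),44,55+130*np.cos(.3-L)]))-[70,130])*2.8+1)
for i in range(3):
  s=read_state();print(s['clock'],s['position'],Rz.T@(s['position']-uc),s['contact_force'],s['joint_vel'],s['gripper_width']);im=get_image('scene')
M=R.from_quat(s['ee_rot']).as_matrix();g=Rz.T@(s['position']-M[:,1]*19-uc);print('grasp pt',g,'L',.3+np.arctan2(-g[0],g[2]-55))
save(im,'s9.png',(70,130,200,200),5)"
```

```text
0.5 [[198.6522  83.9387]]
0.6 [[201.0945  79.8493]]
0.65 [[202.3426  78.2393]]
0.7 [[203.6039  76.9205]]
0.75 [[204.8748  75.8928]]
19.45 [ 525.9491 -339.0814  164.6024] [-46.8008 -27.7329 164.6024] [ 6.2923  0.9419 -1.293 ] [ 0.0043  0.0018  0.0026  0.005  -0.0018 -0.0155] 17.79495897277474
19.5 [ 526.0583 -339.0865  164.6749] [-46.6942 -27.7573 164.6749] [ 6.2543  0.9899 -1.0693] [ 0.0011  0.0027  0.0023  0.0046 -0.004  -0.005 ] 17.32748409239769
19.55 [ 526.1276 -339.041   164.6838] [-46.618  -27.7248 164.6838] [ 6.318  0.703 -1.476] [ 0.0008 -0.0001  0.0029  0.0017 -0.003   0.0004] 17.966071173703742
grasp pt [-55.9431 -26.7602 181.2099] L 0.7172302085332363
```

```bash
python3 -c "
from bench import *
print(job_done()); s=read_state(); print(s['clock'],s['position'],s['contact_force'])"
```

```text
the job is handed in; nothing more can be done
None
the job is handed in; nothing more can be done
```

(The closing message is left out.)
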